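# Feed a rebated blank under the leaf-spring hold-down

### The arm

A 6-joint arm with a two-finger parallel gripper is mounted at the origin on the work surface. World frame = base frame: x ahead of the robot, y to its left, z up, the work surface at z = 0. Lengths are in m, angles in degrees, forces in N, time in s.
With the tool pointing down it reaches from about 0.35 to 0.975 m from the base axis. Payload 17.4 kg.
Tool frame: the origin (TCP) lies at the very end of the fingers, on their centre line; the grasp point (between the pads) lies 19 mm behind it; z points along the fingers, x is the direction in which the jaws open and shut, and the axes are right-handed (so a half turn about z gives the same grasp; the last joint's range is limited). The gripper opens to 85 mm and grips with 20 to 120 N. Pads are 22 mm wide; open, the fingers measure 114 mm over their backs; the gripper's body (76 mm by 85 mm) begins 54 mm behind the grasp point. The pads swing forward as they close: fully open they stand 13 mm farther back than shut.
Start: joints at [-70.52, 6.646, 82.598, -0, 90.757, -2.166], TCP at [0.249, -0.627, 0.231] pointing down, gripper open.
Joint ranges: [-162.19, 162.19], [-47.58, 125.68], [4.15, 143.07], [-65.23, 245.23], [0.69, 171.88], [-170.13, 170.13]. Speed limits (degrees/s): [108.29, 108.29, 127.2, 180, 180, 180].

### API

Orientations are given as a 3x3 rotation matrix whose columns are the frame's x, y, z axes.
In Python, from rig import telemetry, eyes, job_done gives the robot as it stands.
- The arm moves only by the tool arm_command, never from a script. Its argument "plan" is a list of rows, each a list of 7 numbers: the shift along the tool's x, y, z in m, then the turn, a rotation vector about the tool's x, y, z in degrees, then the opening, from 0 (shut) to 1 (fully open). A call has 1 to 10 rows; each row is the pose to reach, as a shift and turn from the pose measured when the call began, along the tool's axes at that moment; what a row does not reach only later rows make up. A row lasts 1/8 s, in which the tool goes at most 62.5 mm and 10.7 degrees, less where a joint would pass 70% of its speed; a pose out of reach is approached as far as the arm can. A call with a gripper value outside its range is refused whole. The fingers move at their own pace and stop on an object; "newtons" is the grip in N (left out, the last holds). Time passes only in rows, so rows that repeat a pose let the fingers close. It gives the time, the measured TCP pose, the force and the opening at its end, in the units of the state.
- telemetry.state(): the state, without advancing time (a new reading comes with each control period).
- eyes.read_camera(name): name is "scene" or "top" or "wrist"; returns the picture (384x512x3 uint8, red, green, blue); there is no depth.
- eyes.calibration(name): a dict with "mtx" (3x3 intrinsics, pixels), "R" (3x3) and "t" (3): a world point X has camera coordinates R X + t. Camera axes: x right, y down, z forward; pixel columns grow to the right and rows downward; lengths in m; the calibration is good to about 2 mm. A picture is of the moment at which its call begins: read the wrist's pose just before it. calibration takes no time and is no camera call; for the wrist camera it gives the pose at the moment of the call.
- job_done(): hands the job in, once; it reports no verdict.
The state is a dict: "time": time; "joints": joint angles; "joint_vel": joint speeds; "joint_torque": joint torques, N m; "tool_pos": TCP position; "orientation": TCP orientation; "wrist_force": force on the tool from outside, world axes, zero at the start; "wrist_torque": the same for the moment, N m; "grip_width": finger opening in m.
Only numpy, scipy, OpenCV 4.12 (cv2) and the standard library are available. Lean on these libraries where they do the work, as an engineer would, in place of code of your own. Each camera call takes 0.05 s, during which the arm holds its last target.

### The job

Using only the fingertips, press the rebated wooden blank down hard on its sprung loading deck so that its nose can go under the beam, and keep pressing while you push it along the channel under the leaf spring until it is fully home against the end stop. Then let go, so that the blank stays flat under the spring and the empty deck springs up again behind it. Do not pick the blank up or pry the spring, and leave the other things where they are.

Things in the scene. Friction and masses are not known exactly. Their poses are not given: they have to be found in the camera images.
- jig: Plywood jig fixed to the bench, 335 x 121 mm, 71 mm high. Origin on the bench, mid channel width; x = feed direction (to the end stop), z up. Base x = -187 to +147 mm. Channel 69 mm wide along x between 13.5 mm side guides, tops 46 mm over the bench. Fixed floor, 26 mm over the bench, from x = -27 mm to the stop; behind it the sprung deck. Waxed sliding faces, friction about 0.3
- beam (a point): Middle of the underside of the wooden beam that crosses over the channel on two side posts: 49 mm over the bench, at jig x = 63 mm; the beam spans jig x = 50 to 76 mm and its top is 71 mm over the bench. Axes as the jig's
- stop (a point): Middle of the lower edge of the end stop's face, on the channel floor (26 mm over the bench, jig x = 117 mm): where the blank's nose must come to rest. The stop's top is 50 mm over the bench. Axes as the jig's
- blank: Loose brown hardwood blank, 140 x 66 mm, 0.09 to 0.16 kg. Origin at the centre of its underside, x = feed direction, z up. 18 mm thick from its nose (x = +70 mm) back to a square step at x = -25 mm; the tail behind (x = -70 to -25) is a rebate 10 mm thick, open at the rear: press on it, push on the 8 mm step. Underside 38 mm over the bench at the start, 26 mm when down; home at jig x = 47 mm
- step (a point): On the blank: the middle of the rebate's upper face at the foot of the step (blank x = -25 mm, 10 mm above its underside). The rebate reaches 45 mm behind this point and over the blank's whole width; home, this point is at jig x = 22 mm, 28 mm short of the beam. Axes as the blank's
- deck (a joint): Sprung deck under the blank, 135 x 66 mm (jig x = -165 to -30 mm); moves straight up and down, level. Value = how far it is pressed down, m: 0 fully up (top 38 mm over the bench), 0.012 fully down, level with the floor. 5 N starts it, 12 N holds it fully down. The nose clears the beam when it is down over 7 mm; with the blank home, its tail is 7 mm past the deck's end
- leaf (a joint): Steel leaf spring 40 mm wide, hinged under the beam at jig x = 60 mm, sloping down along the feed to a rounded tip at jig x = 103 mm, tip underside 39 mm over the bench: 5 mm lower than the top of a blank on the channel floor. Value = how far it is bent up, rad: 0 free, about 0.12 on the blank, pressing with about 5 N. Over 0.25 is prying
- tumbler: Bystander: steel drinking tumbler with a dark lid, 74 mm across, 158 mm high, standing on the bench; origin at the centre of its underside
- hammer: Bystander: hammer lying on the bench to the left; origin under its middle
- screwdriver: Bystander: screwdriver lying on the bench to the right; origin under its middle
- offcut: Bystander: softwood offcut 70 x 40 x 22 mm lying on the bench beside the jig; origin at the centre of its underside
Mind the look-alikes: they are no part of the job. Of the things shaped like the blank, the brown one is meant.

How it is judged:
By the outcome, as a careful person would: the job done as asked, in the order asked, and still so for the second after the job is handed in, with the robot touching nothing.
It also fails if it takes over 38 s, if anything falls off the work surface, if the arm or the gripper's body presses on something with over 40 N, if the wrist force passes 120 N, or if a joint passes its speed limit or range.

## Working session

There is one attempt and no reset: what is moved stays moved. The work goes in short steps, Python scripts to look and compute and a tool call to move; the robot and the scene stay as the last step left them, time stands still between calls to the robot, and variables do not carry over. Pictures are saved under pics/ and viewed, and the job is handed in when it is done.

Besides the shell and the picture viewer there is one more tool, called after "Call:" in YAML: its name, and indented under it one key for each argument. arm_command: Moves the arm, as the interface text tells. Its arguments: {"type":"object","properties":{"plan":{"type":"array"},"newtons":{"type":"number"}},"required":["plan"]}

```bash
ls; mkdir -p pics; python3 - <<'E'
from rig import telemetry, eyes
import cv2
s=telemetry.state(); print(s)
for n in ("scene","top"):
    im=eyes.read_camera(n); cv2.imwrite(f"pics/{n}0.png",cv2.resize(im[:,:,::-1],(800,600),interpolation=cv2.INTER_CUBIC)); cv2.imwrite(f"pics/{n}0_raw.png",im[:,:,::-1])
    print(n,eyes.calibration(n))
E
```

```text
pics
{'time': 0.0, 'joints': array([-7.05208150e+01,  6.67451305e+00,  8.26375272e+01,  1.54733896e-03,
        9.07559645e+01, -2.16553532e+00]), 'joint_vel': array([-0.0103415 , -0.04926197,  0.02305768, -0.01013976,  0.02541679,
        0.07034069]), 'joint_torque': array([-2.46467767e-03, -7.31998587e+01, -6.32485342e+01, -1.50174183e-04,
        6.33261210e-03, -2.29732393e-06]), 'tool_pos': array([ 0.24890927, -0.62721707,  0.2305383 ]), 'orientation': array([[ 3.68850244e-01, -9.29488763e-01, -3.70332774e-04],
       [-9.29488081e-01, -3.68850423e-01,  1.12797573e-03],
       [-1.18503817e-03, -7.18342245e-05, -9.99999295e-01]]), 'wrist_force': array([-0.02096992, -0.08351553,  0.2852545 ]), 'wrist_torque': array([-0.01649381, -0.03513344,  0.00706302]), 'grip_width': 0.08544779835374977}
scene {'mtx': array([[408.12355367,   0.        , 251.84353301],
       [  0.        , 408.12355367, 192.88993797],
       [  0.        ,   0.        ,   1.        ]]), 'R': array([[ 0.82478919,  0.56527711,  0.01358613],
       [ 0.49052581, -0.70335552, -0.51446617],
       [-0.28126007,  0.43099048, -0.85740304]]), 't': array([-0.48633322, -0.22146928,  1.44578501])}
top {'mtx': array([[465.82687699,   0.        , 251.59613735],
       [  0.        , 465.82687699, 191.08419225],
       [  0.        ,   0.        ,   1.        ]]), 'R': array([[ 0.01609281, -0.99986448, -0.00347145],
       [-0.98469226, -0.01524577, -0.17363384],
       [ 0.17355738,  0.00621256, -0.98480416]]), 't': array([0.01956479, 0.58652426, 1.51722713])}
```

View pics/scene0.png

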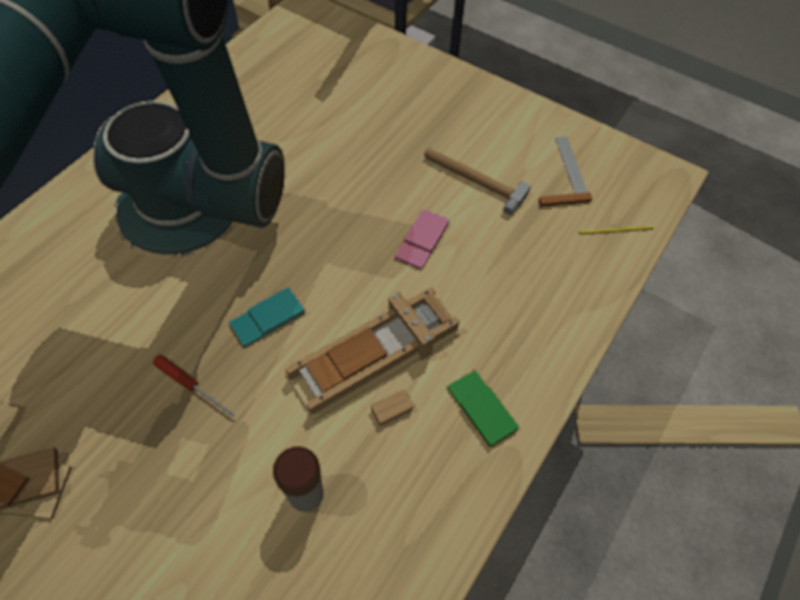

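View pics/top0.png

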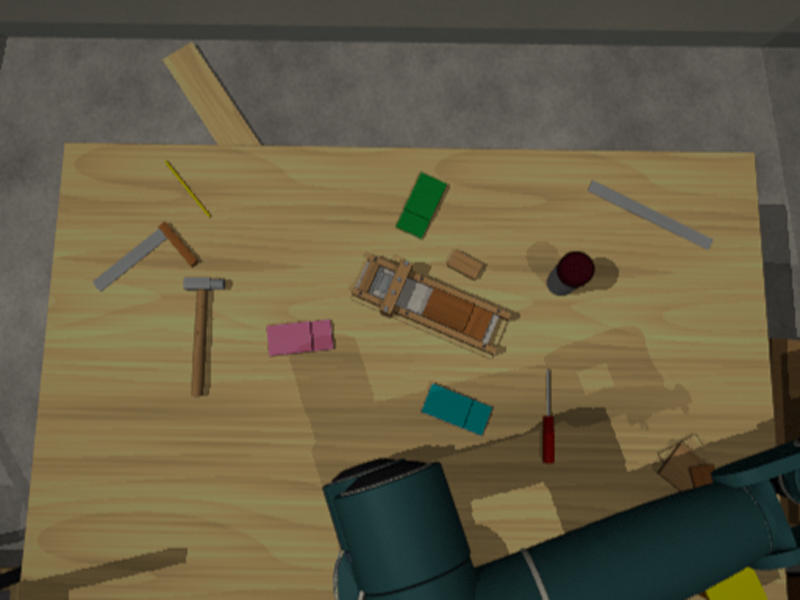

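The jig with the brown blank sits at about (435,305) in the top view. Its feed direction runs up and left in that picture. I'll enlarge both views.

```bash
python3 - <<'E'
import cv2
a=cv2.imread("pics/top0_raw.png")[155:235,220:335]
cv2.imwrite("pics/top0_crop.png",cv2.resize(a,None,fx=6.9,fy=6.9,interpolation=cv2.INTER_CUBIC))
a=cv2.imread("pics/scene0_raw.png")[180:265,180:298]
cv2.imwrite("pics/scene0_crop.png",cv2.resize(a,None,fx=6.7,fy=6.7,interpolation=cv2.INTER_CUBIC))
E
```

```text
(no output)
```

View pics/top0_crop.png

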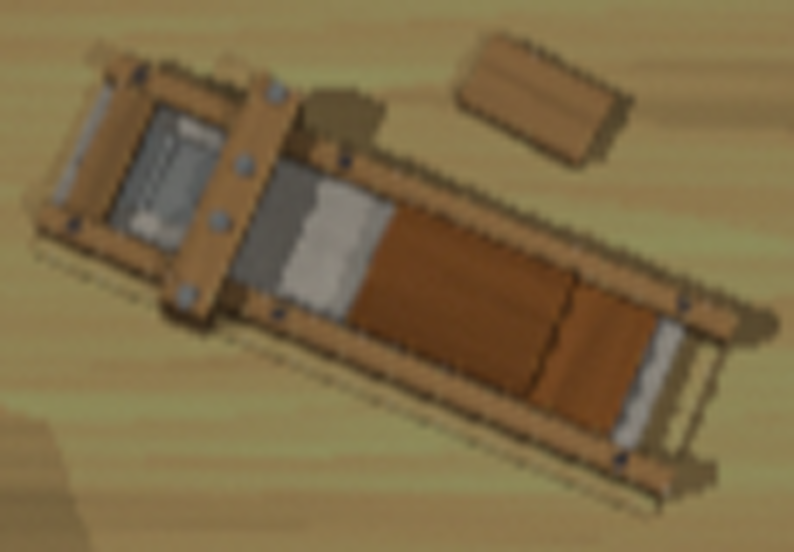

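View pics/scene0_crop.png

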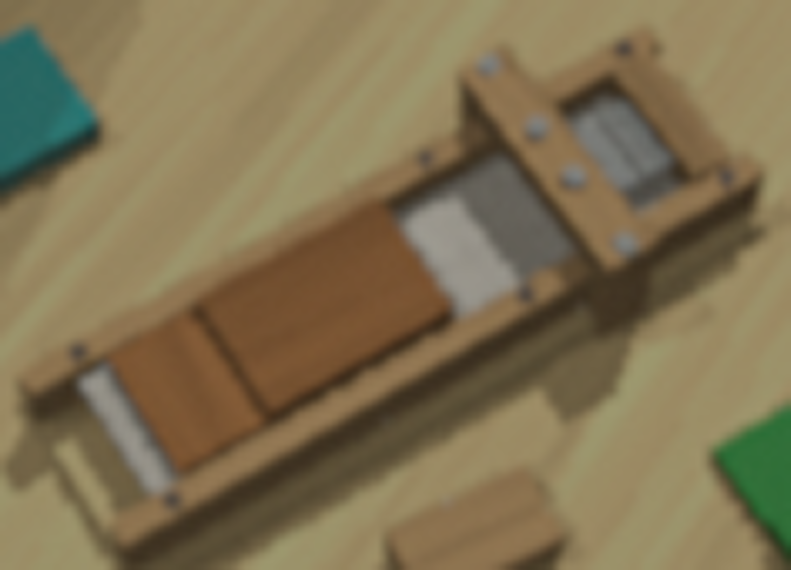

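```bash
cat > fit.py <<'E'
import numpy as np, cv2, json
from scipy.optimize import least_squares
from rig import eyes
C={n:eyes.calibration(n) for n in("top","scene")}
off={"top":(220,155,6.9),"scene":(180,180,6.7)}
def proj(n,X):
    c=C[n]; p=(c["R"]@np.atleast_2d(X).T).T+c["t"]; p=p@c["mtx"].T; return p[:,:2]/p[:,2:]
def crop(n,uv):
    o=off[n]; return (uv-np.array(o[:2])+.5)*o[2]-.5
def W(p,X):
    X=np.atleast_2d(X).astype(float); c,s=np.cos(p[2]),np.sin(p[2])
    return np.c_[p[0]+c*X[:,0]-s*X[:,1],p[1]+s*X[:,0]+c*X[:,1],X[:,2]]
h=.033
blk=lambda b:np.array([[b+.07,h,.056],[b+.07,-h,.056],[b-.025,h,.056],[b-.025,-h,.056],[b-.07,h,.048],[b-.07,-h,.048]])
jig=np.array([[.117,.0345,.05],[.117,-.0345,.05]])
obs={"top":[(347,318),(397,207),(528,395),(577,275),(610,440),(660,318),(105,215),(155,100)],
"scene":[(387,203),(452,308),(197,310),(270,415),(108,352),(178,475),(612,80),(687,182)]}
def res(p):
    r=[]
    X=W(p,np.r_[blk(p[3]),jig])
    for n in obs: r.append((crop(n,proj(n,X))-np.array(obs[n]))/off[n][2])
    return np.ravel(r)
if __name__=="__main__":
    s=least_squares(res,[.66,-.03,1.2,-.085],loss="soft_l1")
    p=s.x;print(p,np.degrees(p[2]),"\n",np.round(res(p).reshape(2,-1,2),1).tolist())
    json.dump(p.tolist(),open("fit.json","w"))
    for n in obs:
        im=cv2.imread(f"pics/{n}0_crop.png")
        def L(a,col):
            q=crop(n,proj(n,W(p,a))).round().astype(int); cv2.polylines(im,[q.reshape(-1,1,2)],True,col,1)
        B=blk(p[3]); L(B[[0,1,3,2]],(0,255,0)); L(np.array([[p[3]-.025,h,.048],[p[3]-.025,-h,.048],B[5],B[4]]),(255,255,0))
        L([[.05,.0605,.071],[.05,-.0605,.071],[.076,-.0605,.071],[.076,.0605,.071]],(0,0,255))
        L([[.117,.0345,.046],[.117,-.0345,.046],[-.187,-.0345,.046],[-.187,.0345,.046]],(255,0,255))
        L([[.147,.0605,0],[.147,-.0605,0],[-.187,-.0605,0],[-.187,.0605,0]],(255,255,255))
        cv2.imwrite(f"pics/{n}_ov.png",im)
E
python3 fit.py
```

```text
[ 0.58882921 -0.03819046  1.16703124 -0.07940922] 66.86596483498457 
 [[[0.3, -0.3], [0.9, -1.9], [0.2, 0.0], [0.9, -0.4], [0.5, -0.7], [0.9, -0.9], [0.9, 0.2], [2.0, -1.3]], [[-1.2, -1.8], [0.8, -0.8], [-0.4, -2.7], [-0.0, -1.0], [-0.4, -0.5], [0.2, -1.1], [-0.2, -1.8], [1.2, -0.5]]]
```

View pics/top_ov.png

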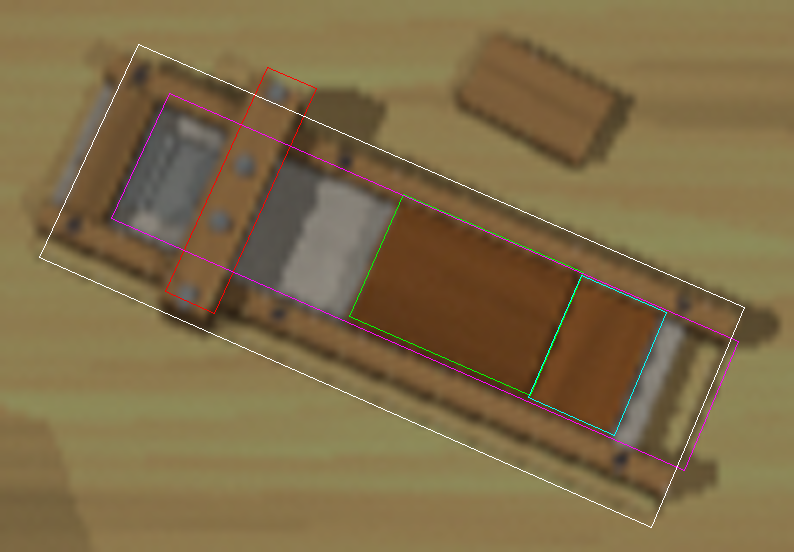

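View pics/scene_ov.png

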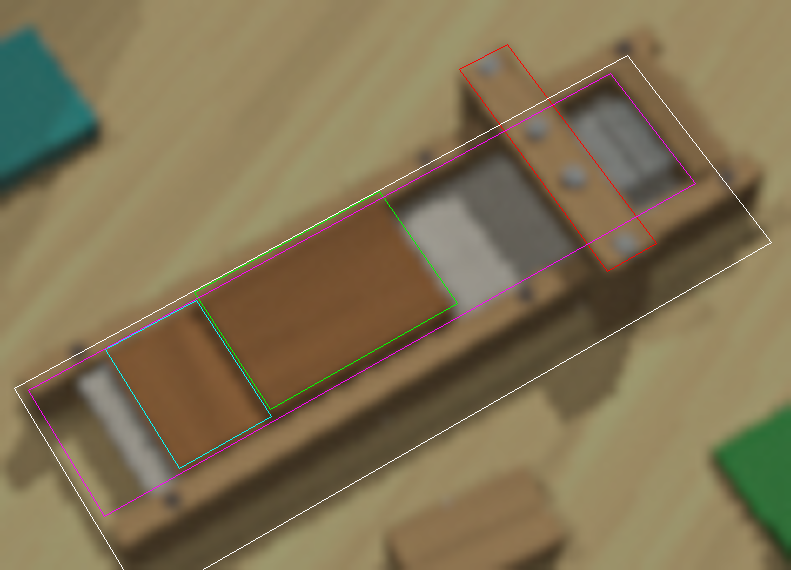

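```bash
cat > h.py <<'E'
import numpy as np, json
from scipy.spatial.transform import Rotation as Ro
from rig import telemetry
p=json.load(open("fit.json"))
def jig2w(x,y,z):
    c,s=np.cos(p[2]),np.sin(p[2]); return np.array([p[0]+c*x-s*y,p[1]+s*x+c*y,z])
def w2jig(X):
    c,s=np.cos(p[2]),np.sin(p[2]); d=np.array(X)[:2]-p[:2]; return np.array([c*d[0]+s*d[1],-s*d[0]+c*d[1],X[2]])
def goal(xj,yj,z):
    st=telemetry.state(); R=st["orientation"]
    a=p[2]-np.pi/2; X=np.array([np.cos(a),np.sin(a),0]);Z=np.array([0,0,-1.]);G=np.c_[X,np.cross(Z,X),Z]
    d=R.T@(jig2w(xj,yj,z)-st["tool_pos"]); r=Ro.from_matrix(R.T@G).as_rotvec(degrees=True)
    print("t",st["time"],"jig now",w2jig(st["tool_pos"]).round(4),"shift",d.round(4),"rot",r.round(2),"F jig",(w2jig(np.r_[st["wrist_force"][:2]+p[:2],st["wrist_force"][2]])).round(1),"w",round(st["grip_width"],4))
E
python3 -c "
from h import *
goal(-.118,0,.19)"
```

```text
t 0.1 jig now [-0.6752  0.0812  0.2306] shift [-0.3383 -0.4501  0.041 ] rot [-3.000e-02  6.000e-02 -4.522e+01] F jig [ 0.3 -0.9 -0.2] w 0.0853
```

Call:
arm_command:
  plan:
    - [-0.035, -0.046, 0.004, 0, 0, -5, 0]
    - [-0.07, -0.092, 0.008, 0, 0, -10, 0]
    - [-0.105, -0.139, 0.012, 0, 0, -15, 0]
    - [-0.14, -0.186, 0.016, 0, 0, -20, 0]
    - [-0.175, -0.233, 0.02, 0, 0, -25, 0]
    - [-0.21, -0.28, 0.025, 0, 0, -30, 0]
    - [-0.245, -0.326, 0.03, 0, 0, -35, 0]
    - [-0.28, -0.372, 0.034, 0, 0, -40, 0]
    - [-0.315, -0.419, 0.038, 0, 0, -43, 0]
    - [-0.338, -0.45, 0.041, 0, 0, -45.2, 0]
  newtons: 60

```text
time: 1.35
tool_pos: [0.5433, -0.1447, 0.1896]
orientation: [[0.921, -0.391, -0.001], [-0.391, -0.921, 0.001], [-0.001, -0.001, -1.0]]
wrist_force: [0.7, -0.1, -0.7]
grip_width: -0.0001
```

Call:
arm_command:
  plan:
    - [0, 0, 0, 0, 0, 0, 0]
    - [0, 0, 0, 0, 0, 0, 0]

```text
time: 1.6
tool_pos: [0.543, -0.1449, 0.1894]
orientation: [[0.921, -0.391, -0.001], [-0.391, -0.921, 0.001], [-0.002, -0.001, -1.0]]
wrist_force: [0.3, -1.0, 0.5]
grip_width: 0.0001
```

```bash
python3 - <<'E'
from rig import telemetry, eyes
from h import *
import cv2
goal(-.118,0,.19)
c=eyes.calibration("wrist"); im=eyes.read_camera("wrist")[:,:,::-1]
cv2.imwrite("pics/wrist1.png",cv2.resize(im,(800,600),interpolation=cv2.INTER_CUBIC))
np.savez("w1.npz",**c); print(c, -c["R"].T@c["t"])
E
```

```text
t 1.6 jig now [-0.1162  0.0002  0.1894] shift [ 0.0002  0.0018 -0.0006] rot [-0.03  0.09  0.14] F jig [-0.8 -0.7  0.5] w 0.0001
{'mtx': array([[323.30693864,   0.        , 260.93702165],
       [  0.        , 323.30693864, 191.33791525],
       [  0.        ,   0.        ,   1.        ]]), 'R': array([[ 0.92068369, -0.39030318, -0.00223232],
       [-0.37440061, -0.88475859,  0.27753634],
       [-0.11029838, -0.2546874 , -0.96071255]]), 't': array([-0.55642429,  0.05035881,  0.36175927])} [ 0.5710466  -0.08048325  0.33232815]
```

View pics/wrist1.png

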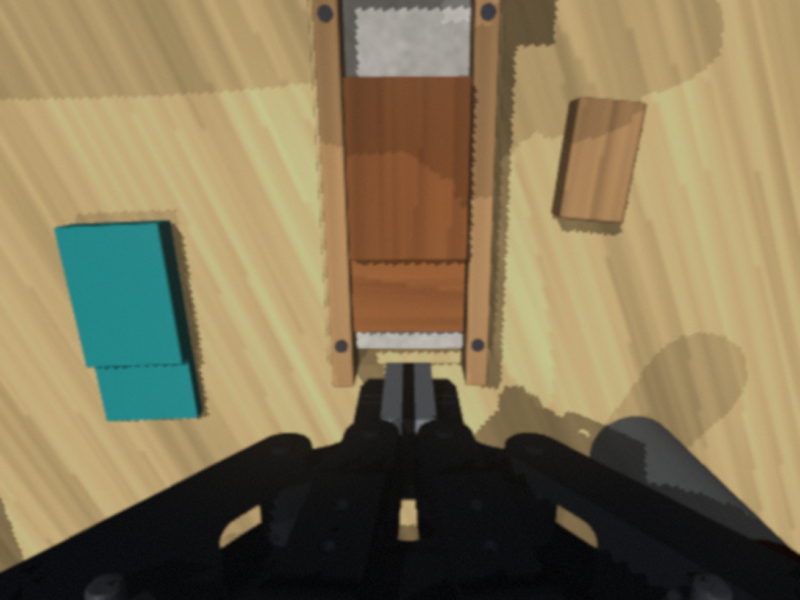

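The wrist view shows the nose edge at row 76 (cols 343–472), the step at row 261 (349–470) and the tail at row 332 (354–466). I'll refit from this sharper view.

```bash
cat > fit2.py <<'E'
from fit import *
from h import *
c=dict(np.load("w1.npz"))
def pw(X):
    q=(c["R"]@np.atleast_2d(X).T).T+c["t"]; q=q@c["mtx"].T; return ((q[:,:2]/q[:,2:])+.5)*1.5625-.5
ob=np.array([(343,76),(472,76),(349,261),(470,261),(354,332),(466,332)],float)
f=lambda p:(pw(W(p,blk(p[3])))-ob).ravel()
# prior b fixed: solve blank centre along (jig x0 fixed) -> treat p0..2 as blank pose
g=lambda q:(pw(W(q,blk(0)))-ob).ravel()
s=least_squares(g,[*jig2w(p[3],0,0)[:2],p[2]],loss="soft_l1"); q=s.x
print("blank centre",q[:2],"yaw",np.degrees(q[2]),"res",g(q).reshape(-1,2).round(1).tolist(),"in old jig",w2jig([q[0],q[1],0]))
json.dump(q.tolist(),open("blank.json","w"))
E
python3 fit2.py
```

```text
blank centre [ 0.55820952 -0.11038405] yaw 67.40428715019367 res [[-0.3, 0.6], [1.4, -0.4], [0.9, 0.2], [-1.6, -0.5], [0.3, 0.4], [-1.1, -0.2]] in old jig [-0.07841835 -0.00020615  0.        ]
```

```bash
python3 - <<'E'
import json,numpy as np
y=np.radians(67.1); q=json.load(open("blank.json"))
json.dump([q[0]+.0788*np.cos(y),q[1]+.0788*np.sin(y),y,-.0788],open("fit.json","w"))
from h import *
goal(-.119,0,.056)
E
```

```text
t 1.65 jig now [-0.117   0.0005  0.1895] shift [0.0007 0.0021 0.1335] rot [-0.04  0.08 -0.14] F jig [-0.2  0.4  0.2] w 0.0001
```

Call:
arm_command:
  plan:
    - [0, 0.001, 0.03, 0, 0, 0, 0]
    - [0, 0.002, 0.07, 0, 0, 0, 0]
    - [0, 0.002, 0.105, 0, 0, 0, 0]
    - [0.001, 0.002, 0.125, 0, 0, 0, 0]
    - [0.001, 0.002, 0.1335, 0, 0, 0, 0]
    - [0.001, 0.002, 0.1335, 0, 0, 0, 0]

```text
time: 2.4
tool_pos: [0.5431, -0.1478, 0.0565]
orientation: [[0.92, -0.392, -0.001], [-0.392, -0.92, 0.001], [-0.001, -0.001, -1.0]]
wrist_force: [0.7, -0.4, -0.6]
grip_width: -0.0001
```

```bash
cat > look.py <<'E'
import sys,cv2
from rig import eyes
from h import *
n=sys.argv[1]
goal(-.119,0,.056)
im=eyes.read_camera("wrist")[:,:,::-1]
cv2.imwrite(f"pics/{n}.png",cv2.resize(im,(800,600),interpolation=cv2.INTER_CUBIC))
E
python3 look.py wrist2
```

```text
t 2.4 jig now [-0.1192 -0.0006  0.0565] shift [-0.0006 -0.0002  0.0005] rot [-0.04  0.06 -0.16] F jig [-0.1 -0.8 -0.6] w -0.0001
```

View pics/wrist2.png

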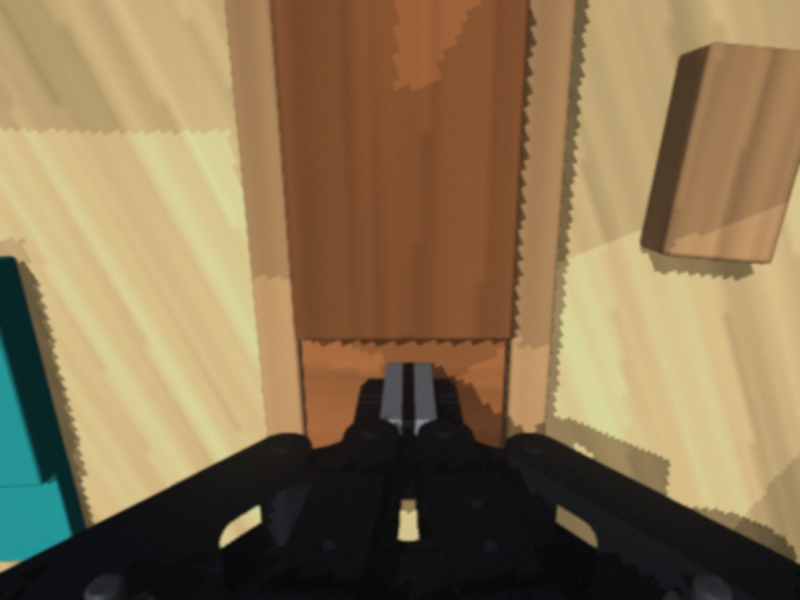

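Fingertips are centred over the rebate (front at row 363), about 7 mm behind the step (row 340). I'll press gently first to learn the arm's stiffness.

Call:
arm_command:
  plan:
    - [0, 0, 0.004, 0, 0, 0, 0]
    - [0, 0, 0.008, 0, 0, 0, 0]
    - [0, 0, 0.012, 0, 0, 0, 0]
    - [0, 0, 0.014, 0, 0, 0, 0]
    - [0, 0, 0.014, 0, 0, 0, 0]

```text
time: 3.08
tool_pos: [0.5436, -0.1478, 0.0433]
orientation: [[0.92, -0.391, 0.001], [-0.391, -0.92, 0.001], [0.0, -0.001, -1.0]]
wrist_force: [-0.0, 0.6, 4.6]
grip_width: -0.0001
```

```bash
python3 -c "
from h import *
goal(-.119,0,.036)"
```

```text
t 3.075 jig now [-0.119  -0.0011  0.0433] shift [-0.0011  0.0001  0.0073] rot [-0.04 -0.02 -0.15] F jig [0.6 0.3 4.6] w -0.0001
```

Call:
arm_command:
  plan:
    - [-0.001, 0, 0.003, 0, 0, 0, 0]
    - [-0.001, 0, 0.005, 0, 0, 0, 0]
    - [-0.001, 0, 0.007, 0, 0, 0, 0]
    - [-0.001, 0, 0.0085, 0, 0, 0, 0]
    - [-0.001, 0, 0.0085, 0, 0, 0, 0]

```text
time: 3.7
tool_pos: [0.5433, -0.1477, 0.036]
orientation: [[0.92, -0.391, 0.002], [-0.391, -0.92, -0.0], [0.002, -0.001, -1.0]]
wrist_force: [-1.5, -0.0, 12.0]
grip_width: 0.0003
```

```bash
python3 look.py wrist3
```

```text
t 3.7 jig now [-0.1189 -0.0008  0.036 ] shift [-0.0007  0.0001 -0.0201] rot [-0.05 -0.12 -0.15] F jig [-0.6  1.4 12. ] w 0.0003
```

View pics/wrist3.png

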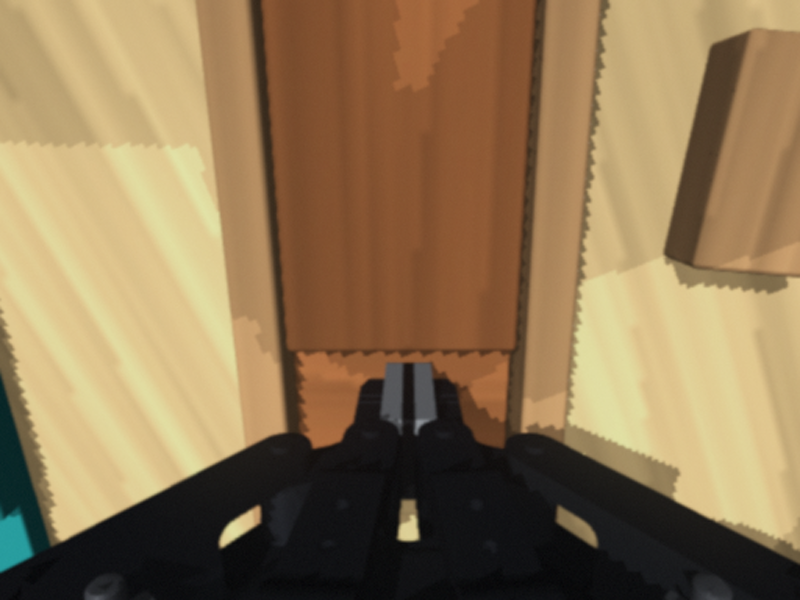

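Call:
arm_command:
  plan:
    - [0, 0, 0.0015, 0, 0, 0, 0]
    - [0, 0, 0.0025, 0, 0, 0, 0]
    - [0, -0.002, 0.0025, 0, 0, 0, 0]
    - [0, -0.005, 0.0025, 0, 0, 0, 0]
    - [0, -0.009, 0.0025, 0, 0, 0, 0]

```text
time: 4.38
tool_pos: [0.5483, -0.1404, 0.0359]
orientation: [[0.92, -0.392, 0.006], [-0.392, -0.92, -0.003], [0.006, -0.0, -1.0]]
wrist_force: [-3.4, -4.9, 20.3]
grip_width: -0.0001
```

```bash
python3 look.py wrist4
```

```text
t 4.375 jig now [-0.1103 -0.0025  0.0359] shift [-0.0024  0.0087 -0.0201] rot [-0.   -0.37 -0.15] F jig [-5.8  1.2 20.3] w -0.0001
```

View pics/wrist4.png

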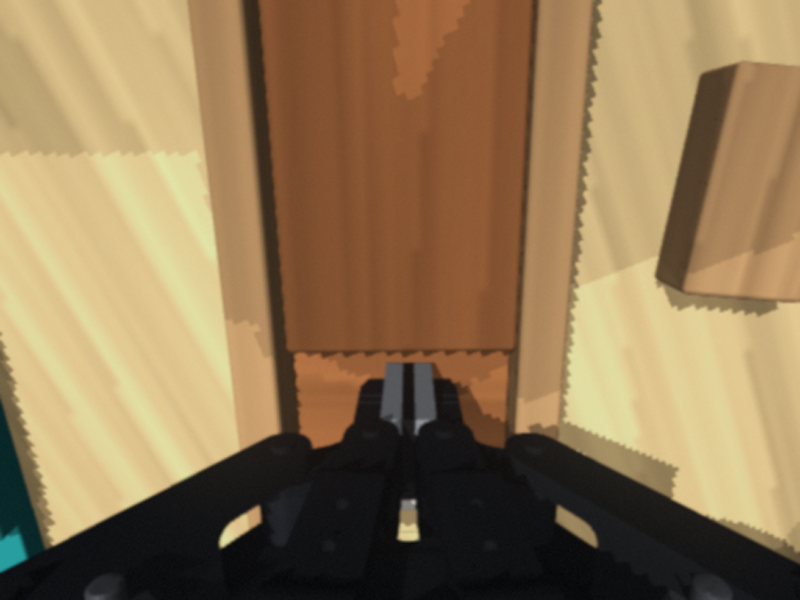

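Call:
arm_command:
  plan:
    - [-0.001, -0.004, 0.003, 0, -0.3, 0, 0]
    - [-0.0015, -0.009, 0.003, 0, -0.3, 0, 0]
    - [-0.0015, -0.015, 0.003, 0, -0.3, 0, 0]
    - [-0.0015, -0.021, 0.003, 0, -0.3, 0, 0]
    - [-0.0015, -0.027, 0.003, 0, -0.3, 0, 0]
    - [-0.0015, -0.033, 0.003, 0, -0.3, 0, 0]
    - [-0.0015, -0.039, 0.003, 0, -0.3, 0, 0]
    - [-0.0015, -0.045, 0.003, 0, -0.3, 0, 0]

```text
time: 5.42
tool_pos: [0.5658, -0.0992, 0.0359]
orientation: [[0.92, -0.392, 0.004], [-0.392, -0.92, -0.003], [0.005, 0.001, -1.0]]
wrist_force: [-9.9, -7.1, 30.3]
grip_width: 0.0001
```

```bash
python3 look.py wrist5
```

```text
t 5.425 jig now [-0.0655 -0.0026  0.0359] shift [-0.0024  0.0535 -0.0201] rot [ 0.06 -0.27 -0.16] F jig [-10.3   6.4  30.3] w 0.0001
```

View pics/wrist5.png

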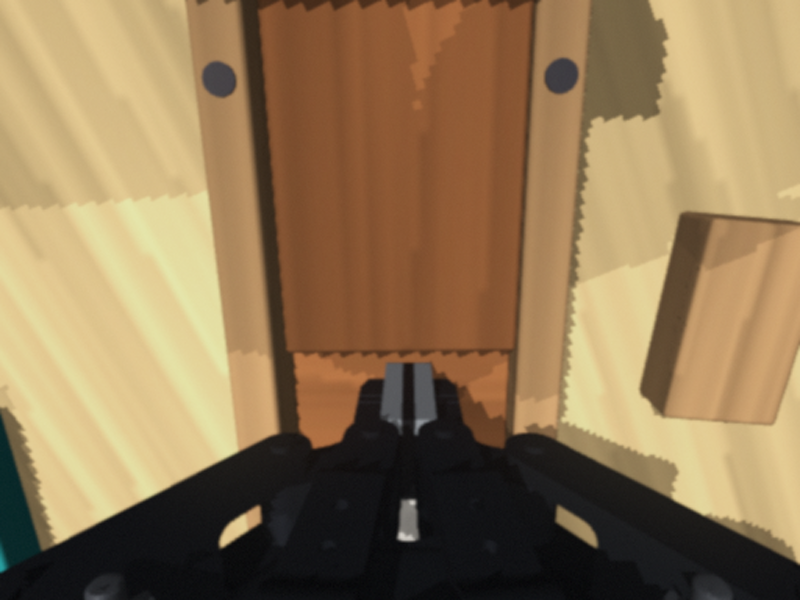

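Call:
arm_command:
  plan:
    - [-0.001, -0.004, 0.003, 0, -0.3, 0, 0]
    - [-0.002, -0.009, 0.003, 0, -0.3, 0, 0]
    - [-0.002, -0.015, 0.003, 0, -0.3, 0, 0]
    - [-0.002, -0.021, 0.003, 0, -0.3, 0, 0]
    - [-0.002, -0.027, 0.003, 0, -0.3, 0, 0]
    - [-0.002, -0.033, 0.003, 0, -0.3, 0, 0]
    - [-0.002, -0.039, 0.003, 0, -0.3, 0, 0]
    - [-0.002, -0.045, 0.003, 0, -0.3, 0, 0]

```text
time: 6.48
tool_pos: [0.5831, -0.0578, 0.0359]
orientation: [[0.92, -0.392, 0.002], [-0.392, -0.92, -0.004], [0.004, 0.002, -1.0]]
wrist_force: [-10.7, -11.2, 30.5]
grip_width: 0.0001
```

```bash
python3 look.py wrist6
```

```text
t 6.475 jig now [-0.0207 -0.0025  0.0359] shift [-0.0021  0.0984 -0.0198] rot [ 0.14 -0.21 -0.15] F jig [-14.5   5.5  30.5] w 0.0001
```

View pics/wrist6.png

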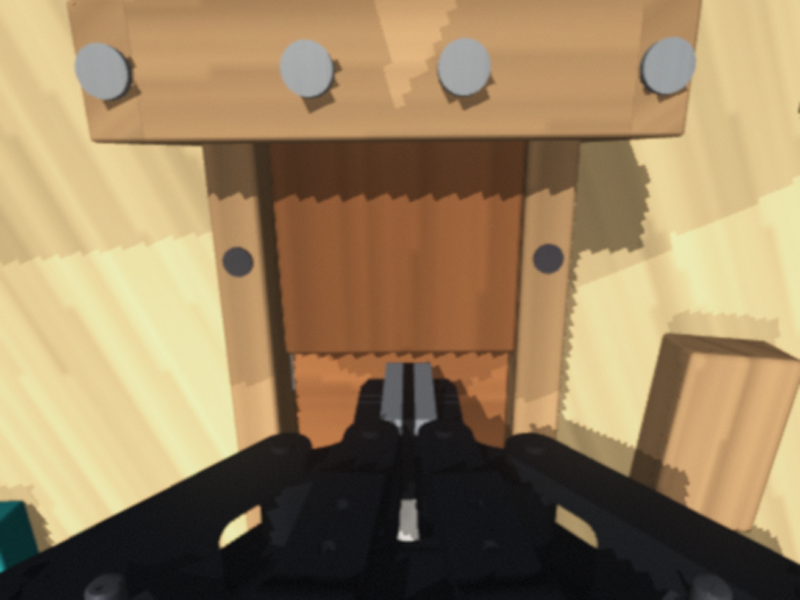

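Call:
arm_command:
  plan:
    - [-0.001, -0.005, 0.003, 0, -0.3, 0, 0]
    - [-0.002, -0.01, 0.003, 0, -0.3, 0, 0]
    - [-0.002, -0.015, 0.003, 0, -0.3, 0, 0]
    - [-0.002, -0.02, 0.003, 0, -0.3, 0, 0]
    - [-0.002, -0.024, 0.003, 0, -0.3, 0, 0]
    - [-0.002, -0.027, 0.003, 0, -0.3, 0, 0]

```text
time: 7.28
tool_pos: [0.5937, -0.0328, 0.0359]
orientation: [[0.92, -0.392, 0.002], [-0.392, -0.92, -0.004], [0.003, 0.003, -1.0]]
wrist_force: [-4.1, -9.4, 26.3]
grip_width: -0.0001
```

```bash
python3 look.py wrist7
```

```text
t 7.275 jig now [ 0.0065 -0.0026  0.0359] shift [-0.0022  0.1255 -0.0198] rot [ 0.16 -0.2  -0.15] F jig [-10.2   0.1  26.3] w -0.0001
```

View pics/wrist7.png

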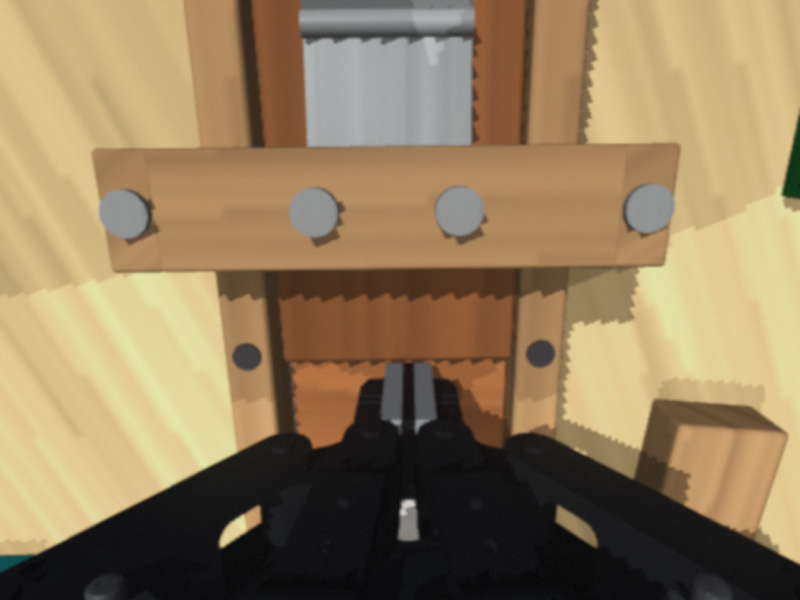

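Blank is under the leaf and the fingertips have closed up to the step (row 360 vs. 363). I'll push slowly to the stop.

Call:
arm_command:
  plan:
    - [-0.001, -0.002, 0.003, 0, 0, 0, 0]
    - [-0.001, -0.004, 0.003, 0, 0, 0, 0]
    - [-0.001, -0.006, 0.003, 0, 0, 0, 0]
    - [-0.001, -0.007, 0.003, 0, 0, 0, 0]

```text
time: 7.82
tool_pos: [0.5971, -0.0268, 0.0359]
orientation: [[0.92, -0.392, 0.006], [-0.392, -0.92, -0.006], [0.008, 0.003, -1.0]]
wrist_force: [-4.8, -6.8, 27.4]
grip_width: -0.0003
```

```bash
python3 look.py wrist8
```

```text
t 7.825 jig now [ 0.0133 -0.0033  0.0359] shift [-0.0028  0.1323 -0.0197] rot [ 0.18 -0.44 -0.16] F jig [-8.1  1.8 27.4] w -0.0003
```

View pics/wrist8.png

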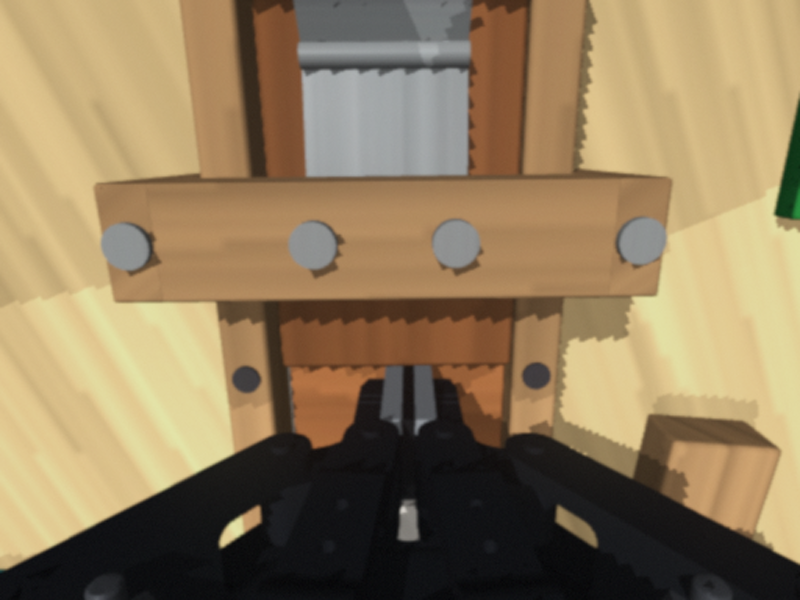

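Call:
arm_command:
  plan:
    - [-0.001, -0.002, 0.003, 0, -0.4, 0, 0]
    - [-0.001, -0.004, 0.003, 0, -0.4, 0, 0]
    - [-0.001, -0.005, 0.003, 0, -0.4, 0, 0]
    - [-0.001, -0.006, 0.003, 0, -0.4, 0, 0]

```text
time: 8.38
tool_pos: [0.5977, -0.0261, 0.0359]
orientation: [[0.92, -0.392, -0.003], [-0.392, -0.92, -0.013], [0.002, 0.013, -1.0]]
wrist_force: [-34.3, -46.8, 42.9]
grip_width: 0.0005
```

```bash
python3 look.py wrist9
```

```text
t 8.375 jig now [ 0.0142 -0.0036  0.0359] shift [-0.0031  0.1335 -0.0184] rot [ 0.74 -0.14 -0.2 ] F jig [-56.4  13.4  42.9] w 0.0005
```

View pics/wrist9.png

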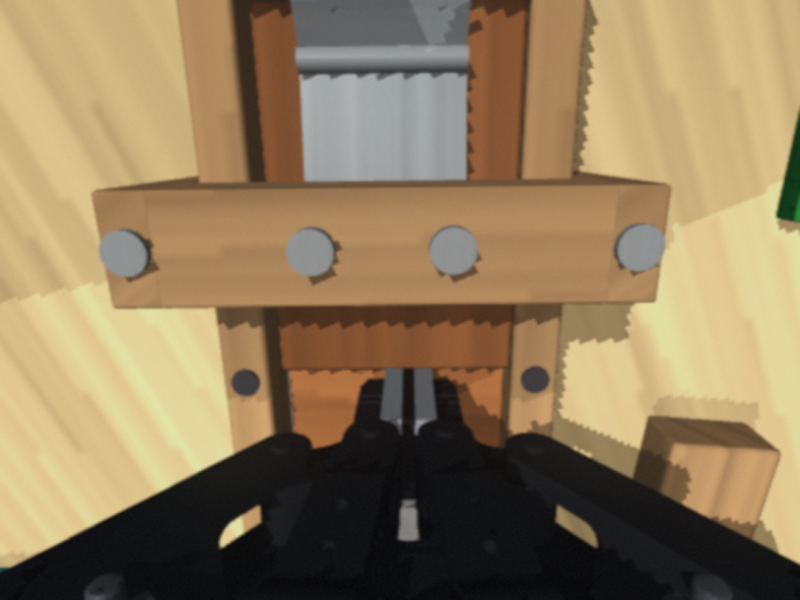

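Horizontal force jumped to 56 N with almost no motion, so the blank is on the stop. I'll release by relaxing first, then lifting straight up.

Call:
arm_command:
  plan:
    - [0, -0.001, 0.001, 0.4, 0, 0, 0]
    - [0, 0, 0, 0.7, 0, 0, 0]
    - [0, 0.0005, -0.001, 0.7, 0, 0, 0]
    - [0, 0.001, -0.003, 0.7, 0, 0, 0]
    - [0, 0.001, -0.008, 0.7, 0, 0, 0]
    - [0, 0.001, -0.02, 0.7, 0, 0, 0]
    - [0, 0.001, -0.04, 0.7, 0, 0, 0]

```text
time: 9.3
tool_pos: [0.5973, -0.0264, 0.0768]
orientation: [[0.92, -0.392, 0.001], [-0.392, -0.92, -0.002], [0.002, 0.001, -1.0]]
wrist_force: [0.6, 0.1, 0.9]
grip_width: -0.0001
```

```bash
python3 look.py wrist10
```

```text
t 9.3 jig now [ 0.0138 -0.0033  0.0768] shift [-0.0029  0.1328  0.021 ] rot [ 0.05 -0.11 -0.19] F jig [ 0.4 -0.5  0.9] w -0.0001
```

View pics/wrist10.png

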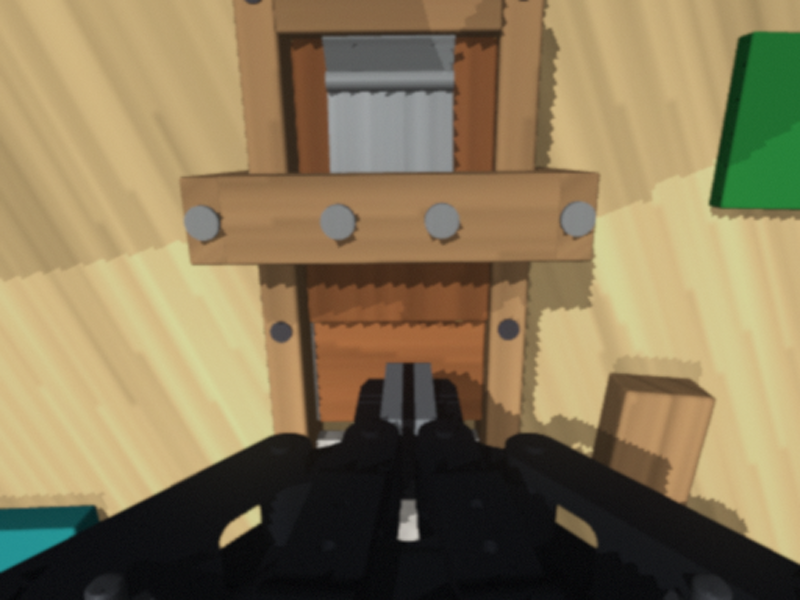

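The blank lies against the stop with no visible gap at row 35. I'll lift clear and check the deck and nose.

Call:
arm_command:
  plan:
    - [0, 0, -0.03, 0, 0, 0, 0]
    - [0, 0, -0.07, 0, 0, 0, 0]
    - [0, 0.02, -0.1, 0, 0, 0, 0]
    - [0, 0.04, -0.13, 0, 0, 0, 0]
    - [0, 0.06, -0.15, 0, 0, 0, 0]
    - [0, 0.06, -0.15, 0, 0, 0, 0]

```text
time: 10.1
tool_pos: [0.5743, -0.0825, 0.2323]
orientation: [[0.919, -0.394, 0.008], [-0.394, -0.919, -0.003], [0.009, -0.001, -1.0]]
wrist_force: [0.1, -0.4, -0.1]
grip_width: 0.0002
```

```bash
python3 - <<'E'
import cv2
from rig import eyes
from h import *
goal(0,0,.2)
c=eyes.calibration("wrist"); w=eyes.read_camera("wrist")[:,:,::-1]
cv2.imwrite("pics/wrist11.png",cv2.resize(w,(800,600),interpolation=cv2.INTER_CUBIC))
np.savez("w11.npz",**c)
s=eyes.read_camera("scene")[:,:,::-1]; 
cv2.imwrite("pics/scene11.png",cv2.resize(s,(800,600),interpolation=cv2.INTER_CUBIC))
E
```

```text
t 10.1 jig now [-0.0468 -0.004   0.2323] shift [-0.0045 -0.0468  0.0323] rot [-0.05 -0.49 -0.28] F jig [-0.4 -0.2 -0.1] w 0.0002
```

View pics/wrist11.png

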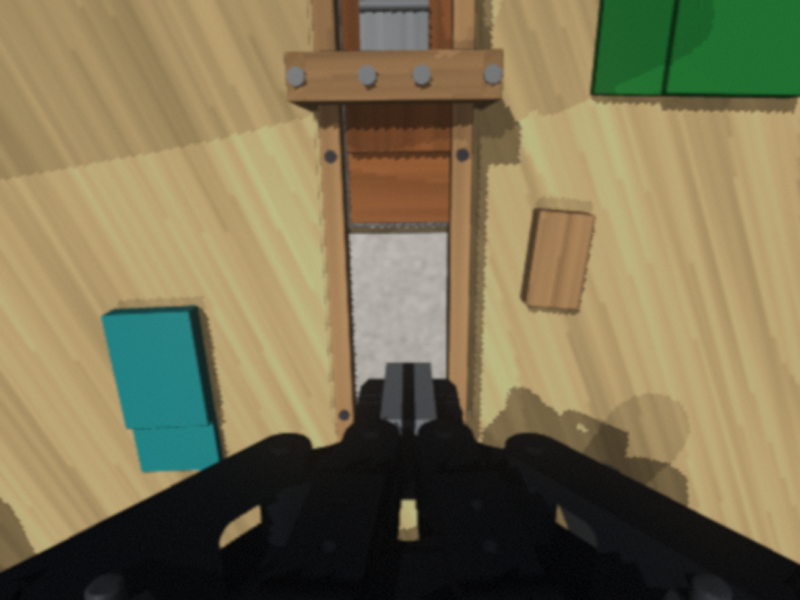

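View pics/scene11.png

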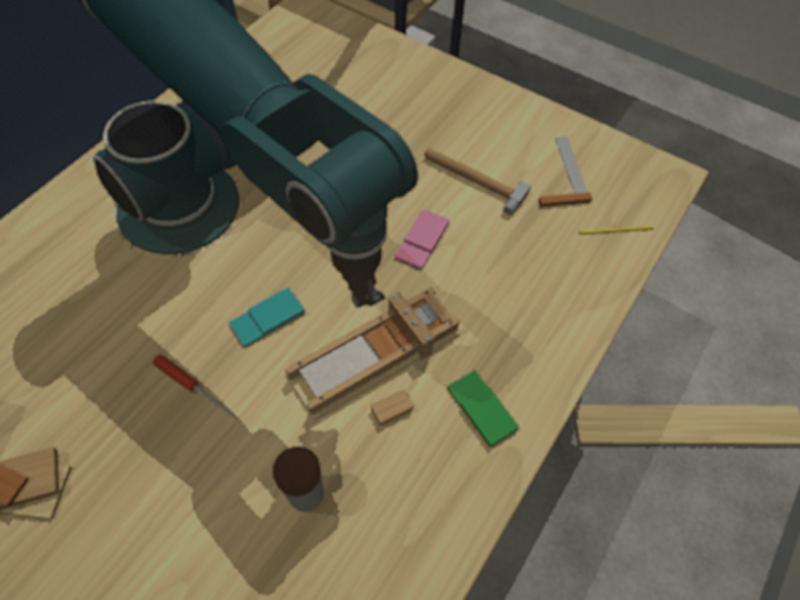

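```bash
python3 - <<'E'
from h import *
c=dict(np.load("w11.npz")); C0=-c["R"].T@c["t"]
def b(u,v,z):
    r=c["R"].T@np.linalg.inv(c["mtx"])@np.array([(u+.5)/1.5625-.5,(v+.5)/1.5625-.5,1]); return w2jig(C0+r*(z-C0[2])/r[2])
for n,uvz in dict(tail=(400,222,.036),deckend_up=(400,232,.038),deckend_dn=(400,232,.026),step=(400,155,.044),beamtopfront=(400,100,.071)).items(): print(n,b(*uvz).round(4))
for z in(.026,.038): print("deck width at",z,b(448,245,z)[1]-b(348,245,z)[1])
E
python3 - <<'E'
import cv2
im=cv2.imread("pics/wrist11.png")[0:330,290:520]; cv2.imwrite("pics/w11c.png",cv2.resize(im,None,fx=1.8,fy=1.8,interpolation=cv2.INTER_CUBIC))
E
```

```text
tail [-0.0207 -0.0007  0.036 ]
deckend_up [-0.0271 -0.0007  0.038 ]
deckend_dn [-0.0289 -0.0006  0.026 ]
step [ 0.0225 -0.0012  0.044 ]
beamtopfront [ 0.0523 -0.0016  0.071 ]
deck width at 0.026 -0.0697845135068862
deck width at 0.038 -0.06738710958641624
```

View pics/w11c.png

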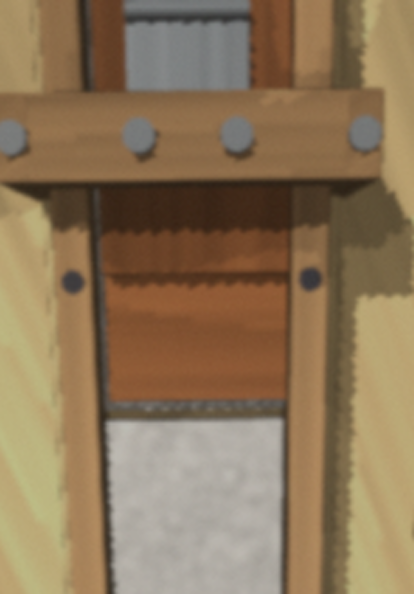

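The checks fit a home blank: tail-to-deck gap is 6.4 mm (nominal 7), the step is at jig x 22.5 mm (nominal 22), and the deck is up by its apparent width. Handing in.

```bash
python3 -c "
from rig import job_done
print(job_done())"
```

```text
the job is handed in; nothing more can be done
None
```

The blank is fully home against the end stop, flat under the leaf spring. The empty deck has sprung up behind it, and I've handed the job in at about 10 s on the robot's clock.

**What I did:** With the fingers shut, I pressed the rebate down until the deck was level with the floor. I kept pressing, with 20 to 43 N measured, while sliding the blank under the beam and leaf. At the end stop the horizontal force jumped to about 56 N with almost no motion. I then relaxed the push, lifted straight up and backed off.

**Last checks:**

| Check | Measured | Expected |
|---|---|---|
| Step position along the jig | 22.5 mm | 22 mm |
| Gap from tail to deck end | 6.4 mm | 7 mm |
| Deck width, taken as fully up | 67.4 mm | 66 mm |
| Deck width, taken as fully down | 69.8 mm | 66 mm |

- **Leaf and bystanders:** The leaf lies on the blank, and the tumbler, hammer, screwdriver and offcut look unmoved. Both are judged by eye from the pictures; I did not measure the leaf's angle.
- **Small disagreements:** The step measured 29.8 mm short of the beam, against 28 mm stated. The fingers stopped about 3 mm farther along than my first estimate of the jig's position predicted. The first is within what I can read off the pictures, and I put the second down to my camera fit.

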